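# Drive the alignment pin home through the shell clevis

## Robot

A 7-joint arm with a two-finger parallel gripper is mounted at the origin on the work surface. World frame = base frame: x ahead of the robot, y to its left, z up, the work surface at z = 0. Lengths are in m, angles in rad, forces in N, time in s.
With the tool pointing down it reaches from about 0.4 to 0.9 m from the base axis. Payload 5.5 kg.
Tool frame: the origin (TCP) lies midway between the tips of the shut fingers; the grasp point (between the pads) lies 19 mm behind it; z points along the fingers, y is the direction in which the jaws open and shut (so a half turn about z gives the same grasp; the last joint's range is limited). The gripper opens to 92 mm and grips with 3 to 60 N. Pads are 19 mm wide; open, the fingers measure 130 mm over their backs; the gripper's body (75 mm by 190 mm) begins 47 mm behind the grasp point.
Start: joints at [1.367, 0.501, -0.427, 1.55, 0.221, 1.138, -0.21], TCP at [0.293, -0.58, 0.227] pointing down, gripper open.
Joint ranges: [-2.88, 2.88], [-0.31, 2.03], [-1.54, 1.56], [0.2, 2.42], [-1.41, 4.55], [0.19, 2.02], [-2.57, 2.57]. Speed limits (rad/s): [2.57, 2.57, 3.14, 3.14, 3.14, 3.14, 3.14].

## Interface

Orientations are given as a rotation vector (axis times angle).
In Python, from bench import * gives the robot as it stands.
- The arm moves only by the shell command python3 -m crank 'ROWS' [FORCE]. ROWS is JSON, a list of rows, each a list of 7 numbers: the shift along the tool's x, y, z normalised to -1 to 1, where 1 is 50 cm, then the turn, a rotation vector about the tool's x, y, z normalised to -1 to 1, where 1 is 60 degrees, then the closure in counts, from 0 (fully open) to 255 (shut). In form: [[dx, dy, dz, ax, ay, az, hand], ...]. A call has exactly 8 rows; each row is the pose to reach, as a shift and turn from the pose commanded when the call began, along the tool's axes at that moment; what a row does not reach only later rows make up. A row lasts 1/8 s, in which the tool goes at most 62.5 mm and 10.7 degrees, less where a joint would pass 70% of its speed; a pose out of reach is approached as far as the arm can. A call with a number of a shift or a turn outside -1 to 1 is refused whole. A call with a gripper value outside its range is refused whole. The fingers move at their own pace and stop on an object; FORCE is the grip in N (left out, the last holds). Time passes only in rows, so rows that repeat a pose let the fingers close, or fill a call up. It gives the time, the measured TCP pose, the force and the opening at its end, in the units of the state.
- get_obs(): the state, without advancing time (a new reading comes with each control period).
- get_image(name): name is "side" or "top" or "wrist"; returns a dict with "image" (420x560x3 uint8, red, green, blue), "z_map" (420x560 float32, m along the optical axis (not along the pixel's ray), 0 where there is no reading), "camera_matrix" (3x3 intrinsics, pixels), "D" ([k1, k2, p1, p2, k3] as OpenCV has them; the pictures are not rectified), "R" (3x3) and "t" (3): a world point X has camera coordinates R X + t. Camera axes: x right, y down, z forward; pixel columns grow to the right and rows downward; lengths in m; the calibration is good to about 2 mm. A picture is of the moment at which its call begins.
- close_job(): hands the job in, once; it reports no verdict.
The state is a dict: "time_s": time; "joint_pos": joint angles; "dq": joint speeds; "joint_torque": joint torques, N m; "ee_pos": TCP position; "orientation": TCP orientation; "wrist_force": force on the tool from outside, world axes, zero at the start; "wrist_torque": the same for the moment, N m; "grip_width": finger opening in m.
Only numpy, scipy, OpenCV 4.12 (cv2) and the standard library are available. Lean on these libraries where they do the work, as an engineer would, in place of code of your own. Each camera call takes 0.05 s, during which the arm holds its last target.

## Task

The white shell on the assembly fixture sits out of line: the hole in its tongue is off to one side of the holes in the two fixed lugs. Draw the tapered alignment pin out of its sleeve, lay it down and take it again by its square handle, then drive it from the front lug through all three holes until its shoulder is fully home against the front lug and the tongue is pulled into line. Leave the pin there, let go, and do not disturb the screw bin, the round cap or the power screwdriver.

Things in the scene. Friction and masses are not known exactly. Their poses are not given: they have to be found in the camera images.
- fixture: Fixed clevis: two upright aluminium lugs 8 mm thick, 52 wide, tops 85 mm above the table, 26 mm through holes centred 50 mm up, on a 12 mm base plate. The shell's tongue stands between them with 3 mm gaps. Origin on the table under its middle; x = level, along the hole axis from front lug to back lug (drive direction), y = across, the way the tongue slides; nothing stands in front of x = -15 mm.
- front_hole (a point): Centre of the front lug's 26 mm hole, in its front face (x = -15 mm of the fixture), 50 mm above the table; axes as the fixture's, x points into the hole.
- back_hole (a point): Centre of the back lug's 26 mm hole, in its rear face, 30 mm beyond front_hole along x. Behind it the space above the base plate is clear for the pin's tip.
- tongue_hole (a point): Centre of the 26 mm hole in the white shell's steel tongue (8 mm thick, outline as the lugs). Starts 4 to 6.5 mm off the lugs' axis to the fixture's +y and slides only along y. The shell, 92 x 85 mm, top 66 mm above the table, lies at the fixture's x -4 to 88, y -65 to -150 mm, on the base plate (x -15 to 100, y 35 to -180 mm).
- shell (a joint): Slide of the shell with its tongue along the fixture's y axis, m; 0 = tongue hole in line with the lugs' holes, stops at +-0.010. It stays where it is left (friction about 3 N, no spring).
- sleeve: Fixed black storage sleeve lying on the mat: a roofed pocket 75 mm long, 48 wide, 54 high that houses the pin's handle; open only at its mouth, floor 12 mm above the table, inside 38 x 38 mm, 69 deep. Origin on the table under the mouth; x = level, straight out of the mouth (the way to draw the pin).
- pin_handle (a point): Centre of the pin's dark steel square handle, 62 mm long, 32 x 32 mm. Pin 162 mm long, about 0.3 kg. x = along the pin from handle to tip; y, z square to the handle's flats. It balances inside the handle, so laid on a flat it lies level, axis 16 mm above the surface. At the start the handle is wholly inside the sleeve, axis 28 mm above the table; only shank and taper stick out.
- pin_shoulder (a point): On the pin's axis at the shoulder (handle's front face), 31 mm ahead of the handle's centre; same axes. From here a bright round shank, 23 mm in diameter, runs 40 mm, then a taper 60 mm long to the tip. The shoulder is wider than the holes and stops on the front lug.
- pin_tip (a point): Centre of the pin's blunt 8 mm tip, 100 mm ahead of the shoulder; same axes.
- screw_bin: Bystander: open black bin of screws, 110 x 150 mm, 55 mm high; origin under its centre. Leave alone.
- end_cap: Bystander: white round cap, 90 mm in diameter, 36 mm high, with a black disc on top; origin under its centre. Leave alone.
- driver: Bystander: black power screwdriver lying on its side, 210 mm long, 34 mm high; origin under the middle of its body, bit along its x. Leave alone.
Things that resemble listed ones, but are neither listed nor needed, are in the scene too. Of the things that look like the fixture, the larger one is meant.

How it is judged:
On the way, in this order (a step that is already met when the one before it is completed fails the run):
1. the pin's handle is wholly out of the sleeve (x of pin_shoulder in the frame of sleeve above 0.062 m), for 0.1 s.
2. the pin's tip is through the front lug's hole and into the tongue's (x of pin_tip in the frame of front_hole above 0.012 m and y of pin_tip in the frame of front_hole between -0.013 and 0.013 m and z of pin_tip in the frame of front_hole between -0.013 and 0.013 m and angle between the x axis of pin_tip and the x axis of fixture, either way round below 0.3 rad), for 0.05 s.
At the end, for the whole second after the job is handed in: The pin stays, released and at rest, through both lugs and the tongue with its shoulder within 8 mm of the front lug's face, in line with the holes within 0.16 rad (it may sag in its clearance), and the shell's tongue is within 3.5 mm of the lugs' axis (x of pin_shoulder in the frame of front_hole above -0.008 m and x of pin_tip in the frame of back_hole above 0.055 m and distance between pin_shoulder and front_hole below 0.01 m and angle between the x axis of pin_tip and the x axis of fixture, either way round below 0.16 rad and value of joint shell between -0.0035 and 0.0035 m and linear speed of pin below 0.02 m/s); the robot touches nothing.
It fails at once if the screw bin was disturbed (moved over 20 mm) (distance of screw_bin from where it was at the start of the episode above 0.02 m).
It fails at once if the round cap was disturbed (moved over 20 mm) (distance of end_cap from where it was at the start of the episode above 0.02 m).
It fails at once if the power screwdriver was disturbed (moved over 20 mm) (distance of driver from where it was at the start of the episode above 0.02 m).
It also fails if it takes over 51 s, if anything falls off the work surface, if the arm or the gripper's body presses on something with over 40 N, if the wrist force passes 120 N, or if a joint passes its speed limit or range.

## Working session

There is one attempt and no reset: what is moved stays moved. The work goes in short steps, Python scripts to look and compute and a shell command to move; the robot and the scene stay as the last step left them, time stands still between calls to the robot, and variables do not carry over. Pictures are saved under pics/ and viewed, and the job is handed in when it is done.

```bash
ls; mkdir -p pics; cat > h.py <<'E'
from bench import *
import numpy as np, cv2
from scipy.spatial.transform import Rotation as Ro
def save(name,im): cv2.imwrite('pics/'+name,im[:,:,::-1])
E
python3 - <<'E'
from h import *
for n in ['side','top','wrist']:
    d=get_image(n); save(n+'0.png',d['image']); np.savez('pics/'+n+'0.npz',**d)
    print(n,d['camera_matrix'].tolist(),d['D'],(-d['R'].T@d['t']).round(3),d['R'][2].round(3))
o=get_obs(); print({k:np.round(v,3) for k,v in o.items()})
E
```

```text
pics
side [[462.81452246651054, 0.0, 283.5182189427226], [0.0, 462.81452246651054, 208.2590976056249], [0.0, 0.0, 1.0]] [-0.14984211  0.          0.          0.          0.        ] [0.045 0.665 0.971] [ 0.419 -0.527 -0.74 ]
top [[387.54277979601073, 0.0, 280.5016416174702], [0.0, 387.54277979601073, 210.36202915151893], [0.0, 0.0, 1.0]] [-0.01251774  0.          0.          0.          0.        ] [0.426 0.008 1.033] [ 0.142  0.027 -0.989]
wrist [[362.76055299560545, 0.0, 274.94930513059893], [0.0, 362.76055299560545, 208.85498939070382], [0.0, 0.0, 1.0]] [-0.07991623  0.          0.          0.          0.        ] [ 0.362 -0.545  0.384] [-0.257 -0.127 -0.958]
{'time_s': np.float64(0.15), 'joint_pos': array([ 1.367,  0.502, -0.427,  1.551,  0.221,  1.138, -0.21 ]), 'dq': array([ 0.001, -0.003, -0.002, -0.002,  0.001, -0.001, -0.002]), 'joint_torque': array([-6.0000e-03, -5.6710e+01, -5.8250e+00, -2.7946e+01, -6.9000e-02,
        2.7000e-02,  0.0000e+00]), 'ee_pos': array([ 0.292, -0.58 ,  0.226]), 'orientation': array([-3.055, -0.726,  0.   ]), 'wrist_force': array([-0.19,  0.09,  0.82]), 'wrist_torque': array([ 0.033, -0.005,  0.022]), 'grip_width': np.float64(0.092)}
```

View pics/side0.png

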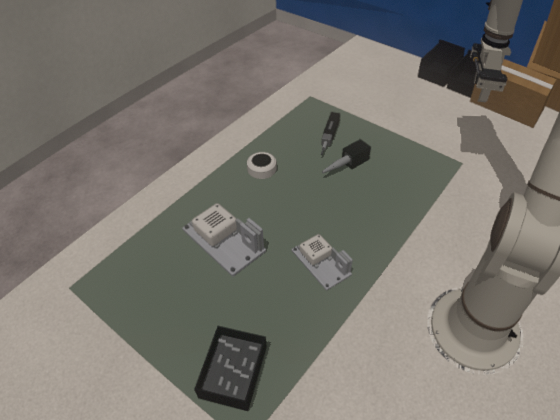

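View pics/top0.png

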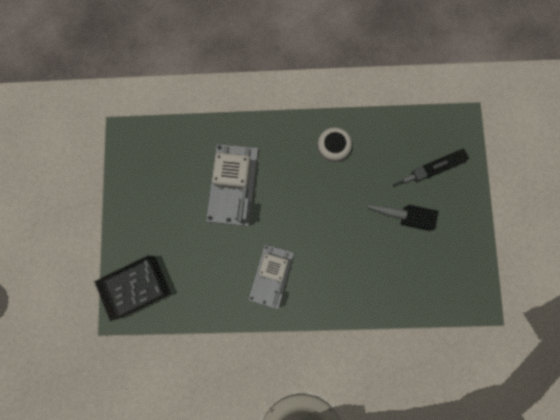

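View pics/wrist0.png

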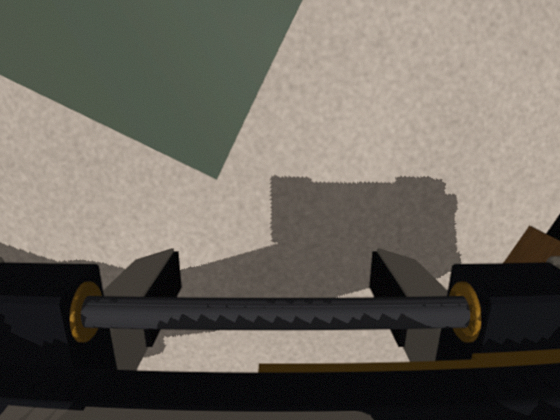

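The top view shows two fixture-like assemblies: the larger plate at (233,185) and a smaller one at (271,276). The larger one is the one meant. The sleeve and pin are at (423,217), with the tip at (370,208). The bystanders are the bin (135,288), the cap (335,143) and the driver (435,167). I'll confirm these in enlarged crops.

```bash
python3 - <<'E'
from h import *
t=np.load('pics/top0.npz');s=np.load('pics/side0.npz')
a=cv2.resize(t['image'][135:235,195:275],None,fx=5,fy=5,interpolation=2)
b=cv2.resize(t['image'][135:235,360:475],None,fx=3.4,fy=5,interpolation=2)
b=cv2.resize(t['image'][190:240,360:445],None,fx=4.6,fy=4.6,interpolation=2)
a2=cv2.resize(s['image'][195:275,175:275],None,fx=4,fy=4,interpolation=2)
b2=cv2.resize(s['image'][105:185,310:380],None,fx=5,fy=5,interpolation=2)
W=np.zeros((600,800,3),np.uint8)
save('c1.png',np.hstack([a,a2[:, :].copy() if 0 else np.vstack([a2,np.zeros((500-320,400,3),np.uint8)])]))
save('c2.png',np.hstack([np.vstack([b,np.zeros((400-b.shape[0],b.shape[1],3),np.uint8)]),b2]))
E
```

```text
(no output)
```

View pics/c1.png

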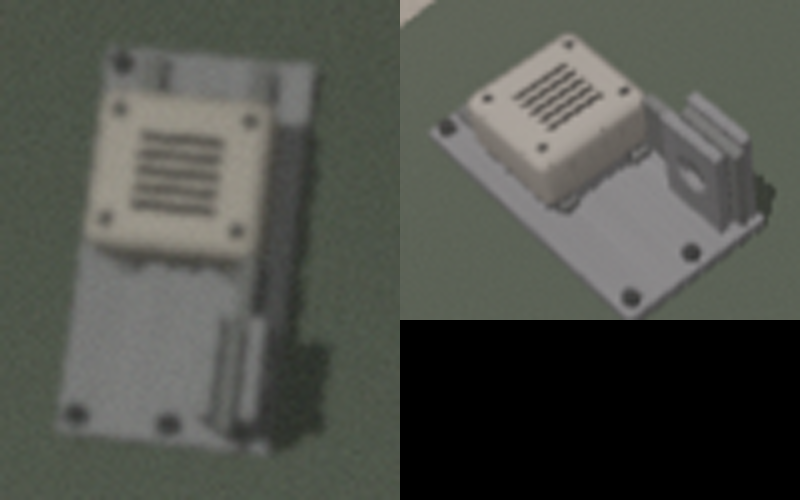

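View pics/c2.png

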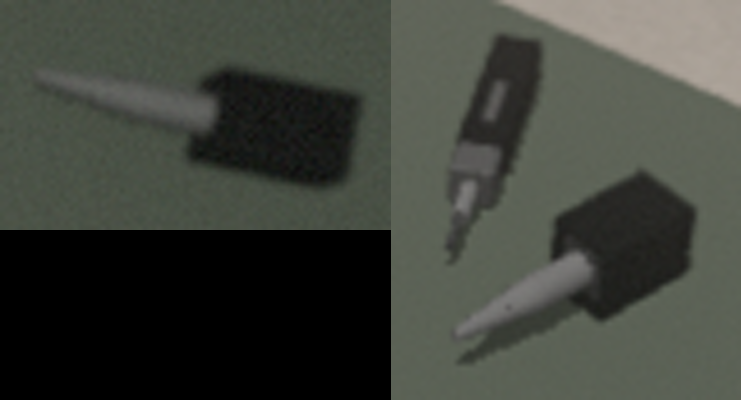

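The crops confirm the larger fixture. Its two lugs and tongue are on the right edge, with the shell at the top. The front lug faces right, toward world -y, so the drive goes left. The pin's handle is hidden in the black sleeve, and the separate driver lies beyond it. Next I'll get point clouds.

```bash
cat >> h.py <<'E'
def world(d):
    z=np.asarray(d['z_map'],float); h,w=z.shape
    uv=np.stack(np.meshgrid(np.arange(w),np.arange(h)),-1).reshape(-1,1,2).astype(float)
    n=cv2.undistortPoints(uv,d['camera_matrix'],d['D']).reshape(h,w,2)
    P=np.dstack([n[...,0]*z,n[...,1]*z,z])
    X=(P-d['t'])@d['R']; X[z<=0]=np.nan
    return X
def ray(d,u,v,zp):
    n=cv2.undistortPoints(np.array([[[u,v]]],float),d['camera_matrix'],d['D'])[0,0]
    r=d['R'].T@np.array([n[0],n[1],1]); c=-d['R'].T@d['t']
    return c+r*(zp-c[2])/r[2]
def rect(P):
    c,wh,a=cv2.minAreaRect(P[:,:2].astype(np.float32)*1000); return np.round(c,1),np.round(wh,1),a
E
python3 - <<'E'
from h import *
for n in ['top','side']:
    d=np.load(f'pics/{n}0.npz'); X=world(d); I=d['image'].astype(int)
    print(n,'mat z',[X[v,u].round(4) for u,v in ([(180,250),(350,250),(300,180)] if n=='top' else [(300,200),(150,280),(380,200)])])
    # candidates
    Z=X[...,2]
    def cc(m,xr,yr,lab):
        m=m&(X[...,0]>xr[0])&(X[...,0]<xr[1])&(X[...,1]>yr[0])&(X[...,1]<yr[1])
        P=X[m]; 
        print(lab,m.sum(),rect(P) if m.sum()>5 else'', P.mean(0).round(4) if m.sum() else '')
        return m
    ya=X[208,245] if n=='top' else X[240,250]
    print('lug approx',ya.round(3), 'sleeve',(X[217,423] if n=='top' else X[153,358]).round(3))
E
```

```text
top mat z [array([0.4761, 0.3081, 0.0013]), array([ 0.4625, -0.1441,  0.0013]), array([ 0.6553, -0.0191,  0.003 ])]
lug approx [0.571 0.122 0.087] sleeve [ 0.538 -0.324  0.052]
side mat z [array([ 0.5769, -0.0823, -0.0011]), array([0.7098, 0.3727, 0.002 ]), array([ 3.924e-01, -2.225e-01,  3.000e-04])]
lug approx [0.574 0.139 0.037] sleeve [ 0.523 -0.302  0.056]
```

```bash
python3 - <<'E'
from h import *
np.set_printoptions(suppress=True)
for n in ['top','side']:
    d=np.load(f'pics/{n}0.npz'); X=world(d); Z=X[...,2]
    def sel(x0,x1,y0,y1,z0,z1): return (X[...,0]>x0)&(X[...,0]<x1)&(X[...,1]>y0)&(X[...,1]<y1)&(Z>z0)&(Z<z1)
    for lab,b in dict(sleevetop=(.46,.62,-.42,-.24,.047,.062),lugtop=(.5,.65,.08,.2,.08,.095),shelltop=(.6,.78,.07,.25,.060,.072),plate=(.45,.8,.04,.27,.007,.018)).items():
        m=sel(*b); P=X[m]; print(n,lab,m.sum(),rect(P),P.mean(0).round(4))
    m=sel(.46,.62,-.27,-.12,.012,.05);P=X[m]
    print('pin',m.sum(),P[:,1].max(),cv2.fitLine(P[:,:2].astype(np.float32),cv2.DIST_L2,0,.01,.01).ravel(),P.mean(0))
E
```

```text
top sleevetop 588 (array([ 539. , -321.6]), array([75.5, 48.9]), 75.31483459472656) [ 0.5387 -0.3214  0.0547]
top lugtop 219 (array([569.2, 133.1]), array([29.8, 56.6]), 82.89130401611328) [0.569  0.1332 0.0853]
top shelltop 1134 (array([662.6, 162.4]), array([ 91.9, 113.6]), 81.867431640625) [0.6735 0.1587 0.0662]
top plate 1704 (array([602.1, 161. ]), array([330.8, 200.9]), 8.317375183105469) [0.6162 0.1618 0.0126]
pin 222 -0.18918252590035264 [ 0.29259327  0.956237    0.56050533 -0.23625328] [ 0.56050536 -0.23625328  0.03589842]
side sleevetop 295 (array([ 539.9, -321.6]), array([79.5, 52.6]), 77.39060974121094) [ 0.5385 -0.319   0.0559]
side lugtop 226 (array([569. , 133.4]), array([31.9, 60.9]), 82.2041015625) [0.5688 0.1344 0.0854]
side shelltop 881 (array([661.7, 163.5]), array([ 93.1, 118.1]), 84.44882202148438) [0.6724 0.163  0.0667]
side plate 1582 (array([623.3, 155.5]), array([229.1, 344.6]), 89.70072937011719) [0.6064 0.1827 0.0127]
pin 153 -0.18819146716351154 [ 0.3153269   0.94898313  0.55921674 -0.23368616] [ 0.55921671 -0.23368617  0.03586572]
```

```bash
cat >> h.py <<'E'
def go(x,y,z,jawdeg):
    """print rows-shift to TCP target pointing down with tool y along jawdeg (world, mod 180)"""
    o=get_obs(); R=Ro.from_rotvec(o['orientation']).as_matrix(); p=np.array(o['ee_pos'])
    best=None
    for k in (0,180):
        a=np.deg2rad(jawdeg+k); yv=np.array([np.cos(a),np.sin(a),0]); zv=np.array([0,0,-1.]); xv=np.cross(yv,zv)
        T=np.stack([xv,yv,zv],1); w=Ro.from_matrix(R.T@T).as_rotvec()
        if best is None or np.linalg.norm(w)<np.linalg.norm(best): best=w
    s=R.T@(np.array([x,y,z])-p)
    print('shift mm',(s*1000).round(1),'norm',(s/.5).round(4),'turn deg',np.rad2deg(best).round(2),'norm',(best/np.deg2rad(60)).round(4))
E
python3 - <<'E'
from h import *
np.set_printoptions(suppress=True)
o=get_obs();print(Ro.from_rotvec(o['orientation']).as_matrix().round(3))
d=np.load('pics/wrist0.npz');R=Ro.from_rotvec(o['orientation']).as_matrix();print('cam in tool',R.T@(-d['R'].T@d['t']-o['ee_pos']),'\n',d['R']@R)
# pin silhouettes in top and side
for n,(u0,u1,v0,v1) in dict(top=(360,415,195,230),side=(310,365,140,180)).items():
    d=np.load(f'pics/{n}0.npz');X=world(d);I=d['image'].astype(int)
    m=np.zeros(X.shape[:2],bool);m[v0:v1,u0:u1]=True
    m&=(X[...,2]>.016)&(X[...,2]<.046)&(I.sum(2)>240)&(abs(I[...,0]-I[...,1])<12)
    P=X[m]; print(n,m.sum(),P[:,2].max(), P[:,:2].min(0),P[:,:2].max(0))
    pts=[]
    for t in np.arange(-.285,-.185,.008):
        q=P[(P[:,1]>t)&(P[:,1]<t+.008)]
        if len(q)>2: print(round(t+.004,3),len(q),q[:,0].min().round(4),q[:,0].max().round(4),q[:,2].max().round(4), q[np.argmax(q[:,2])].round(4))
d=np.load('pics/top0.npz');X=world(d)
print('driver bit',X[183,398],X[170,425],'fit tip',ray(d,369,208,.028))
go(.56,-.24,.2,-15)
E
```

```text
[[ 0.893  0.45  -0.001]
 [ 0.45  -0.893  0.001]
 [ 0.    -0.001 -1.   ]]
cam in tool [ 0.0780583  -0.0005607  -0.15826245] 
 [[-0.001503    0.99999864  0.00067182]
 [-0.95796118 -0.00124708 -0.28689513]
 [-0.28689391 -0.00107478  0.95796176]]
top 185 0.04564184601380373 [ 0.54348155 -0.28480855] [ 0.57646583 -0.19216148]
-0.281 16 0.5435 0.5563 0.0423 [ 0.5509 -0.2831  0.0423]
-0.273 18 0.5438 0.5597 0.0415 [ 0.5487 -0.273   0.0415]
-0.265 19 0.5469 0.5626 0.042 [ 0.5566 -0.2684  0.042 ]
-0.257 20 0.5469 0.5625 0.0448 [ 0.5514 -0.2571  0.0448]
-0.249 21 0.5495 0.5657 0.0456 [ 0.5592 -0.2523  0.0456]
-0.241 17 0.5525 0.5664 0.0414 [ 0.5601 -0.2432  0.0414]
-0.233 18 0.5558 0.5691 0.0408 [ 0.5631 -0.2334  0.0408]
-0.225 17 0.5583 0.5726 0.0407 [ 0.5633 -0.2283  0.0407]
-0.217 11 0.5642 0.5725 0.0379 [ 0.5667 -0.2163  0.0379]
-0.209 12 0.5645 0.5732 0.0368 [ 0.5698 -0.2065  0.0368]
-0.201 11 0.5678 0.5765 0.0356 [ 0.5728 -0.2017  0.0356]
-0.193 5 0.5729 0.5763 0.0357 [ 0.5729 -0.1966  0.0357]
side 183 0.04496402171744184 [ 0.54099925 -0.31952303] [ 0.65748575 -0.18819147]
-0.281 14 0.54
[... 216 characters left out ...]
 14 0.5465 0.5634 0.0446 [ 0.5573 -0.251   0.0446]
-0.241 17 0.548 0.5667 0.0426 [ 0.5559 -0.2436  0.0426]
-0.233 18 0.5531 0.5717 0.0443 [ 0.5548 -0.2308  0.0443]
-0.225 12 0.5563 0.5705 0.0405 [ 0.5615 -0.2253  0.0405]
-0.217 11 0.5595 0.5749 0.038 [ 0.5652 -0.2203  0.038 ]
-0.209 10 0.563 0.5705 0.04 [ 0.5663 -0.2112  0.04  ]
-0.201 8 0.5675 0.5775 0.0382 [ 0.5695 -0.2002  0.0382]
-0.193 8 0.569 0.5778 0.0366 [ 0.5749 -0.1926  0.0366]
driver bit [ 0.6342222  -0.27722107  0.02009242] [ 0.66417247 -0.34687805  0.0314448 ] fit tip [ 0.56889538 -0.19525368  0.028     ]
shift mm [ 392.1 -183.1   26.2] norm [ 0.7843 -0.3662  0.0524] turn deg [ -0.08  -0.04 -48.25] norm [-0.0013 -0.0006 -0.8042]
```

```bash
python3 -m crank '[[0.11,-0.05,0.01,0,0,-0.13,40],[0.22,-0.1,0.02,0,0,-0.26,60],[0.33,-0.16,0.03,0,0,-0.4,90],[0.44,-0.21,0.04,0,0,-0.54,90],[0.55,-0.26,0.05,0,0,-0.68,90],[0.66,-0.31,0.05,0,0,-0.8,90],[0.76,-0.35,0.06,0,0,-0.804,90],[0.784,-0.366,0.06,0,0,-0.804,90]]' 40
python3 - <<'E'
from h import *
d=get_image('wrist'); save('w1.png',d['image']); np.savez('pics/w1.npz',**d)
o=get_obs();print(o['ee_pos'].round(4),o['time_s'],o['grip_width'])
X=world(d);I=d['image'];print(np.isfinite(X[...,0]).mean())
E
```

```text
time_s: 1.15
ee_pos: [0.5625, -0.2356, 0.1965]
orientation: [-2.485, -1.919, -0.004]
wrist_force: [-0.7, -0.1, -0.2]
grip_width: 0.0597
[ 0.5622 -0.2355  0.1966] 1.2 0.05950827296300441
0.9959438775510204
```

View pics/w1.png

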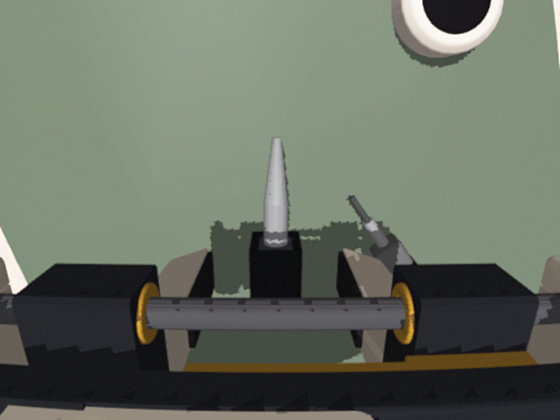

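The pin stands vertical in the wrist view, with the tip at about (277,139) and the sleeve mouth at about (275,243). The driver bit is at (350,198), to the right. I'll measure the pin axis.

```bash
python3 - <<'E'
from h import *
np.set_printoptions(suppress=True)
d=np.load('pics/w1.npz');X=world(d);I=d['image'].astype(int)
m=np.zeros((420,560),bool);m[125:245,245:310]=True
m&=(abs(I[...,0]-I[...,1])<14)&(I.sum(2)>200)&(X[...,2]>.012)&(X[...,2]<.048)
C=[]
for v in range(138,244,8):
    u=np.where(m[v])[0]
    if len(u)>2:
        a=ray(d,u.min()-.5,v,.028);b=ray(d,u.max()+.5,v,.028);C.append((a+b)/2);print(v,u.min(),u.max(),C[-1].round(4),np.linalg.norm(a-b).round(4))
C=np.array(C);l=cv2.fitLine(C[:,:2].astype(np.float32),2,0,.01,.01).ravel();print(l,np.rad2deg(np.arctan2(l[1],l[0])))
v=np.where(m.any(1))[0];print('tip row',v.min(),ray(d,277,v.min(),.028))
sl=(X[...,2]>.05)&(X[...,2]<.058);sl[:,:240]=0;sl[:,310:]=0;sl[300:]=0
r=np.where(sl.any(1))[0];print('roof front row',r.min());vv=r.min()
for v in (vv+1,vv+6,vv+20):
  u=np.where(sl[v])[0];a,b=ray(d,u.min(),v,.054),ray(d,u.max(),v,.054);print(a,b,(a+b)/2,np.linalg.norm(a-b))
E
```

```text
138 272 280 [ 0.5751 -0.1904  0.028 ] 0.008
146 271 281 [ 0.5733 -0.1973  0.028 ] 0.0099
154 270 282 [ 0.5715 -0.2042  0.028 ] 0.0117
162 269 283 [ 0.5697 -0.2113  0.028 ] 0.0136
170 268 284 [ 0.5678 -0.2184  0.028 ] 0.0155
178 266 284 [ 0.565  -0.2253  0.028 ] 0.0174
186 265 285 [ 0.5631 -0.2326  0.028 ] 0.0194
194 264 286 [ 0.5612 -0.24    0.028 ] 0.0214
202 263 287 [ 0.5592 -0.2474  0.028 ] 0.0234
210 263 287 [ 0.5572 -0.255   0.028 ] 0.0235
218 263 287 [ 0.5552 -0.2626  0.028 ] 0.0237
226 263 286 [ 0.5527 -0.2703  0.028 ] 0.0229
234 264 286 [ 0.5511 -0.2783  0.028 ] 0.0221
242 264 287 [ 0.5495 -0.2864  0.028 ] 0.0232
[ 0.26483908  0.96429265  0.56226534 -0.23710239] 74.64261
tip row 138 [ 0.5759925  -0.19063493  0.028     ]
roof front row 249
[ 0.52712093 -0.27774055  0.054     ] [ 0.57223202 -0.28960885  0.054     ] [ 0.54967648 -0.2836747   0.054     ] 0.04664619384827639
[ 0.52490709 -0.28219873  0.054     ] [ 0.57109497 -0.29434905  0.054     ] [ 0.54800103 -0.28827389  0.054     ] 0.04775930584115148
[ 0.52283608 -0.29601612  0.054     ] [ 0.5678572  -0.30786362  0.054     ] [ 0.54534664 -0.30193987  0.054     ] 0.04655388544204654
```

```bash
python3 - <<'E'
from h import *
go(.5551,-.2634,.009,-15.2)
E
```

```text
shift mm [-2.930e+01  1.000e-01  1.875e+02] norm [-5.85e-02  3.00e-04  3.75e-01] turn deg [ 0.   -0.15  0.53] norm [ 0.     -0.0025  0.0089]
```

```bash
python3 -m crank '[[-0.03,0,0.08,0,0,0.009,90],[-0.0585,0,0.16,0,0,0.009,90],[-0.0585,0,0.24,0,0,0.009,90],[-0.0585,0,0.3,0,0,0.009,90],[-0.0585,0,0.34,0,0,0.009,90],[-0.0585,0,0.36,0,0,0.009,90],[-0.0585,0,0.373,0,0,0.009,90],[-0.0585,0,0.373,0,0,0.009,90]]' 50
python3 - <<'E'
from h import *
d=get_image('wrist'); save('w2.png',d['image'])
E
```

```text
time_s: 2.2
ee_pos: [0.553, -0.2691, 0.0106]
orientation: [2.501, 1.9, 0.0]
wrist_force: [0.4, -0.1, 0.7]
grip_width: 0.0593
```

View pics/w2.png

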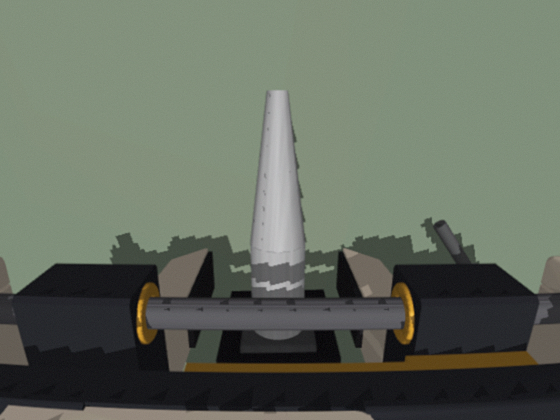

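The shank is centred between the fingers, which are about 6 mm nearer the mouth than planned. I'll nudge forward and close.

```bash
python3 -m crank '[[0.008,0,0,0,0,0,90],[0.01,0,0,0,0,0,120],[0.01,0,0,0,0,0,255],[0.01,0,0,0,0,0,255],[0.01,0,0,0,0,0,255],[0.01,0,0,0,0,0,255],[0.01,0,0,0,0,0,255],[0.01,0,0,0,0,0,255]]' 50
```

```text
time_s: 3.25
ee_pos: [0.5542, -0.2641, 0.0103]
orientation: [2.501, 1.9, 0.0]
wrist_force: [0.3, -0.1, -0.5]
grip_width: 0.0222
```

```bash
python3 -m crank '[[0.015,0,0,0,0,0,255],[0.03,0,0,0,0,0,255],[0.05,0,0,0,0,0,255],[0.07,0,0,0,0,0,255],[0.09,0,0,0,0,0,255],[0.11,0,0,0,0,0,255],[0.13,0,0,0,0,0,255],[0.15,0,0,0,0,0,255]]' 50
python3 - <<'E'
from h import *
d=get_image('wrist'); save('w3.png',d['image'])
E
```

```text
time_s: 4.25
ee_pos: [0.5741, -0.1906, 0.01]
orientation: [-2.501, -1.9, -0.0]
wrist_force: [0.3, -0.1, -3.6]
grip_width: 0.0216
```

View pics/w3.png

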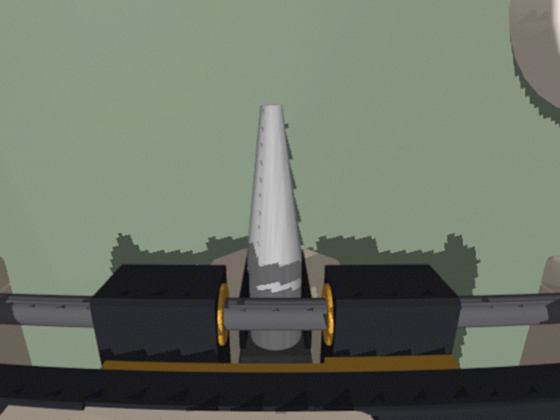

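The pin followed: its tip is at (271,107), and the -3.6 N reading is its weight. I'll move on 50 mm, lower it close to the mat and release.

```bash
python3 -m crank '[[0.02,0,0,0,0,0,255],[0.045,0,0,0,0,0,255],[0.07,0,0,0,0,0,255],[0.09,0,0.002,0,0,0,255],[0.1,0,0.006,0,0,0,255],[0.1,0,0.01,0,0,0,255],[0.1,0,0.013,0,0,0,255],[0.1,0,0.013,0,0,0,255]]' 50
python3 - <<'E'
from h import *
d=get_image('side'); save('s4.png',cv2.resize(d['image'][100:240,230:400],None,fx=4,fy=4))
E
```

```text
time_s: 5.3
ee_pos: [0.5872, -0.1443, 0.0035]
orientation: [-2.502, -1.899, 0.001]
wrist_force: [1.1, -0.4, -2.7]
grip_width: 0.0218
```

View pics/s4.png

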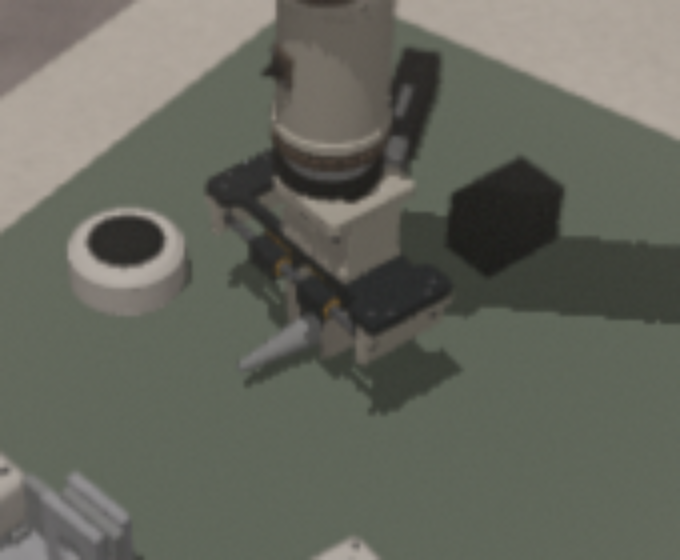

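The pin is out of the sleeve and low over the mat. The cap and driver are untouched. Release, then rise straight up.

```bash
python3 -m crank '[[0,0,0,0,0,0,200],[0,0,0,0,0,0,140],[0,0,0,0,0,0,110],[0,0,0,0,0,0,110],[0,0,-0.03,0,0,0,110],[0,0,-0.1,0,0,0,110],[0,0,-0.2,0,0,0,110],[-0.06,0,-0.3,0,0,0,110]]' 50
python3 - <<'E'
from h import *
d=get_image('wrist'); save('w5.png',d['image']); np.savez('pics/w5.npz',**d);o=get_obs();print(o['ee_pos'],o['orientation'])
E
```

```text
time_s: 6.35
ee_pos: [0.5804, -0.1691, 0.1566]
orientation: [-2.496, -1.907, -0.004]
wrist_force: [0.3, -1.4, 0.6]
grip_width: 0.0521
[ 0.58256749 -0.17748424  0.16315195] [2.49485705 1.89225436 0.00522532]
```

View pics/w5.png

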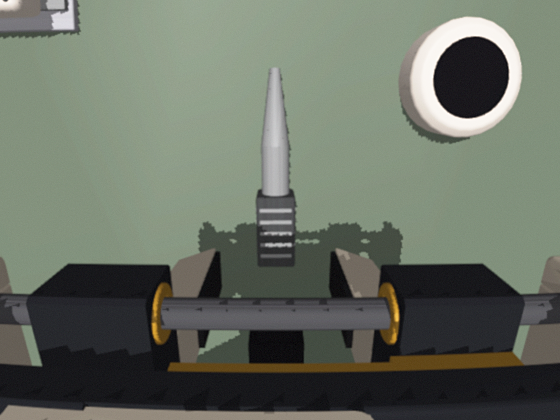

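The pin lies flat. The ribbed handle spans (257..295, 192..265) and the tip is at (274,68). I'll measure the handle.

```bash
python3 - <<'E'
from h import *
np.set_printoptions(suppress=True)
d=np.load('pics/w5.npz');X=world(d);I=d['image'].astype(int)
m=(X[...,2]>.024)&(X[...,2]<.042);m[:, :245]=0;m[:,310:]=0;m[:185]=0;m[275:]=0
P=X[m];print('handle top',m.sum(),rect(P),P.mean(0),np.percentile(P[:,2],[5,50,95]))
t=(X[...,2]>.008)&(X[...,2]<.03);t[:, :255]=0;t[:,300:]=0;t[190:]=0
C=[]
for v in range(70,190,8):
    u=np.where(t[v])[0]
    if len(u)>2: a=ray(d,u.min()-.5,v,.016);b=ray(d,u.max()+.5,v,.016);C.append((a+b)/2);print(v,u.min(),u.max(),C[-1].round(4),np.linalg.norm(a-b).round(4))
C=np.array(C);l=cv2.fitLine(C[:,:2].astype(np.float32),2,0,.01,.01).ravel();ang=np.rad2deg(np.arctan2(l[1],l[0]));print(l,ang)
tip=ray(d,274.5,np.where(t.any(1))[0].min(),.016);print('tip',tip)
a=np.deg2rad(ang);c=tip[:2]-.131*np.array([np.cos(a),np.sin(a)]);print('handle centre from tip',c)
go(c[0],c[1],.004,ang-90)
E
```

```text
handle top 2956 (array([ 574.4, -190.7]), array([70.7, 32.7]), 75.12279510498047) [ 0.57452371 -0.1906185   0.03173416] [0.02701411 0.03217365 0.03343477]
70 270 279 [ 0.6071 -0.0704  0.016 ] 0.0078
78 269 280 [ 0.6055 -0.0762  0.016 ] 0.0094
86 268 281 [ 0.6039 -0.0821  0.016 ] 0.011
94 267 282 [ 0.6023 -0.088   0.016 ] 0.0127
102 266 283 [ 0.6006 -0.0939  0.016 ] 0.0143
110 265 284 [ 0.599  -0.0999  0.016 ] 0.016
118 266 285 [ 0.5981 -0.1062  0.016 ] 0.0161
126 264 286 [ 0.596  -0.1122  0.016 ] 0.0186
134 262 287 [ 0.594  -0.1183  0.016 ] 0.0211
142 261 287 [ 0.5919 -0.1244  0.016 ] 0.0221
150 261 288 [ 0.5905 -0.1308  0.016 ] 0.023
158 262 288 [ 0.5892 -0.1373  0.016 ] 0.0223
166 261 288 [ 0.587  -0.1436  0.016 ] 0.0233
174 261 288 [ 0.5852 -0.1501  0.016 ] 0.0234
182 261 288 [ 0.5834 -0.1567  0.016 ] 0.0236
[ 0.264389    0.96441615  0.5955782  -0.11267047] 74.66934
tip [ 0.60747051 -0.06897769  0.016     ]
handle centre from tip [ 0.57283553 -0.1953162 ]
shift mm [-19.2  -6.2 159.2] norm [-0.0385 -0.0124  0.3183] turn deg [ 0.59  0.21 -0.31] norm [ 0.0098  0.0034 -0.0052]
```

```bash
python3 -m crank '[[-0.02,0,0,0,0,0,110],[-0.045,0,0.03,0,0,0,110],[-0.045,0,0.08,0,0,0,110],[-0.045,0,0.12,0,0,0,110],[-0.045,0,0.15,0,0,0,110],[-0.045,0,0.168,0,0,0,110],[-0.045,0,0.168,0,0,0,110],[-0.045,0,0.168,0,0,0,110]]' 50
python3 - <<'E'
from h import *
d=get_image('wrist'); save('w6.png',d['image']); np.savez('pics/w6.npz',**d);o=get_obs();print(o['ee_pos'],o['orientation'],np.abs(o['dq']).max())
go(.5728,-.1953,.004,-15.2)
E
```

```text
time_s: 7.4
ee_pos: [0.5741, -0.1941, 0.0704]
orientation: [2.501, 1.9, 0.001]
wrist_force: [0.6, 0.6, 0.1]
grip_width: 0.0523
[ 0.57422029 -0.19427664  0.07058049] [2.50040708e+00 1.89979710e+00 1.44891767e-03] 0.004062062262634148
shift mm [-1.4 -1.2 66.6] norm [-0.0027 -0.0024  0.1332] turn deg [ 0.09  0.   -0.35] norm [ 0.0015  0.0001 -0.0058]
```

View pics/w6.png

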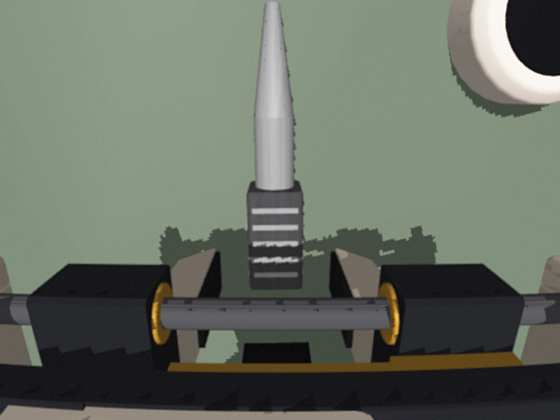

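The handle is straight below and between the jaws. Descend and grip.

```bash
python3 -m crank '[[-0.004,-0.002,0.05,0,0,-0.005,110],[-0.004,-0.002,0.1,0,0,-0.005,110],[-0.004,-0.002,0.12,0,0,-0.005,110],[-0.004,-0.002,0.13,0,0,-0.005,110],[-0.004,-0.002,0.131,0,0,-0.005,110],[-0.004,-0.002,0.131,0,0,-0.005,140],[-0.004,-0.002,0.131,0,0,-0.005,255],[-0.004,-0.002,0.131,0,0,-0.005,255]]' 55
python3 -m crank '[[0,0,0,0,0,0,255],[0,0,0,0,0,0,255],[0,0,0,0,0,0,255],[0,0,0,0,0,0,255],[0,0,0,0,0,0,255],[0,0,0,0,0,0,255],[0,0,0,0,0,0,255],[0,0,0,0,0,0,255]]' 55
```

```text
time_s: 8.45
ee_pos: [0.5726, -0.1961, 0.0049]
orientation: [2.496, 1.906, 0.001]
wrist_force: [0.7, -0.8, 2.6]
grip_width: 0.0318
time_s: 9.45
ee_pos: [0.5725, -0.1961, 0.0048]
orientation: [2.496, 1.906, 0.001]
wrist_force: [-0.4, -0.3, 6.0]
grip_width: 0.0316
```

```bash
python3 - <<'E'
from h import *
go(.562,.045,.155,-7.2)
E
```

```text
shift mm [ 229.8  -73.4 -150.3] norm [ 0.4596 -0.1468 -0.3006] turn deg [ 0.07  0.02 -8.05] norm [ 0.0011  0.0003 -0.1342]
```

```bash
python3 -m crank '[[0,0,-0.06,0,0,0,255],[0,0,-0.13,0,0,0,255],[0.02,0,-0.21,0,0,0,255],[0.08,-0.02,-0.27,0,0,-0.02,255],[0.16,-0.05,-0.3,0,0,-0.06,255],[0.24,-0.08,-0.3,0,0,-0.1,255],[0.32,-0.11,-0.3,0,0,-0.134,255],[0.38,-0.13,-0.3,0,0,-0.134,255]]' 55
python3 -m crank '[[0.04,-0.008,0,0,0,0,255],[0.068,-0.015,0,0,0,0,255],[0.08,-0.017,0,0,0,0,255],[0.08,-0.017,0,0,0,0,255],[0.08,-0.017,0,0,0,0,255],[0.08,-0.017,0,0,0,0,255],[0.08,-0.017,0,0,0,0,255],[0.08,-0.017,0,0,0,0,255]]' 55
python3 - <<'E'
from h import *
for n in ['wrist','side']:
    d=get_image(n); save(n+'7.png',d['image']); np.savez(f'pics/{n}7.npz',**d)
o=get_obs();print(o['ee_pos'],o['orientation'],o['time_s'])
E
```

```text
time_s: 10.45
ee_pos: [0.5574, 0.0067, 0.1533]
orientation: [-2.353, -2.079, 0.002]
wrist_force: [0.6, -0.0, -3.1]
grip_width: 0.032
time_s: 11.45
ee_pos: [0.5558, 0.0451, 0.1543]
orientation: [2.357, 2.077, 0.0]
wrist_force: [0.4, -0.3, -3.3]
grip_width: 0.0315
[0.55582258 0.04524216 0.1542739 ] [2.35675798e+00 2.07719088e+00 2.63895847e-05] 11.55
```

View pics/wrist7.png

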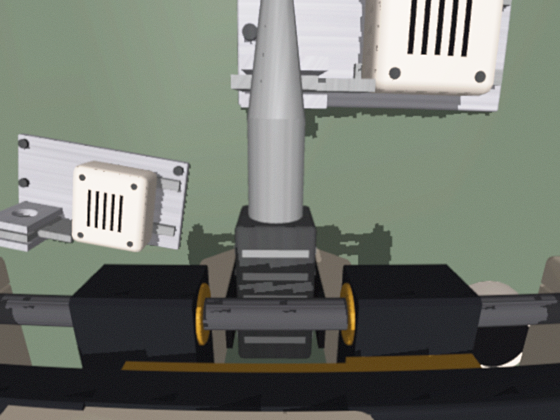

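View pics/side7.png

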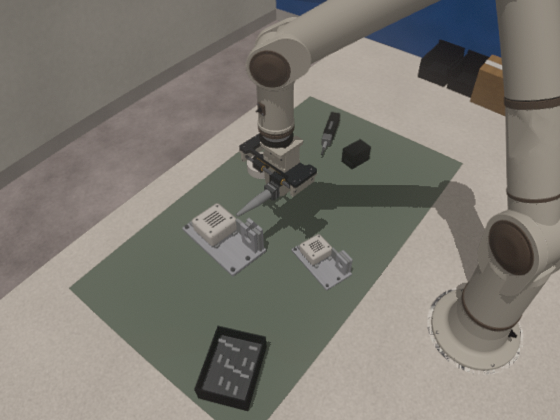

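The pin is held straight. The lug tops are at about (232..375, 75..92), partly behind the pin, with the plate edge at row ~105. I'll extract the lug tops by height.

```bash
python3 - <<'E'
from h import *
np.set_printoptions(suppress=True)
d=np.load('pics/wrist7.npz');X=world(d);I=d['image']
m=(X[...,2]>.079)&(X[...,2]<.092);m[130:]=0
for v in range(60,100,2):
    u=np.where(m[v])[0]
    if len(u): print(v,u.min(),u.max(),len(u),X[v,u.min()].round(4),X[v,u.max()].round(4))
P=X[m];print(m.sum(),rect(P))
c=cv2.resize(I[50:115,215:385],None,fx=4.5,fy=4.5,interpolation=2);save('c7.png',c)
# plate front edge: z~.012, per column lowest row
pm=(X[...,2]>.006)&(X[...,2]<.018)
E=[]
for u in list(range(245,250))+list(range(310,495,8)):
    v=np.where(pm[60:125,u])[0]
    if len(v): E.append(ray(d,u,60+v.max()+.5,.012))
E=np.array(E);l=cv2.fitLine(E[:,:2].astype(np.float32),cv2.DIST_HUBER,0,.01,.01).ravel();print('front edge',l,np.rad2deg(np.arctan2(l[1],l[0])),E[[0,-1]])
E
```

```text
60 241 328 42 [0.5489 0.1488 0.0854] [0.5999 0.1424 0.0847]
62 241 328 41 [0.5488 0.1476 0.0863] [0.5997 0.1412 0.0854]
64 241 328 41 [0.5486 0.1465 0.0862] [0.5997 0.1401 0.0849]
66 241 328 41 [0.5484 0.1455 0.0852] [0.5994 0.1389 0.0859]
68 241 328 41 [0.5482 0.1444 0.0851] [0.5992 0.1378 0.0866]
70 301 327 27 [0.5836 0.1389 0.082 ] [0.5989 0.1369 0.0841]
76 231 317 38 [0.5416 0.1406 0.0854] [0.5923 0.134  0.0865]
78 231 317 37 [0.5414 0.1395 0.0855] [0.5923 0.1329 0.0853]
80 231 317 35 [0.5412 0.1384 0.0846] [0.5922 0.1318 0.0857]
82 231 317 35 [0.5411 0.1372 0.0852] [0.5922 0.1307 0.0845]
84 231 317 36 [0.541  0.136  0.0863] [0.5919 0.1295 0.0859]
86 231 317 36 [0.5408 0.1349 0.0857] [0.5918 0.1283 0.0857]
88 231 317 36 [0.5406 0.1338 0.0857] [0.5918 0.1272 0.0852]
94 241 326 33 [0.546  0.1295 0.0855] [0.5967 0.1231 0.0859]
96 241 326 32 [0.5458 0.1284 0.0851] [0.5967 0.1219 0.0854]
98 241 326 32 [0.5457 0.1272 0.0858] [0.5967 0.1207 0.0845]
1563 (array([569.7, 134. ]), array([29.7, 57.7]), 81.79920196533203)
front edge [ 0.97950697 -0.20141017  0.66953     0.10662407] -11.619434 [[0.54294919 0.13242275 0.012     ]
 [0.74531878 0.09398359 0.012     ]]
```

View pics/c7.png

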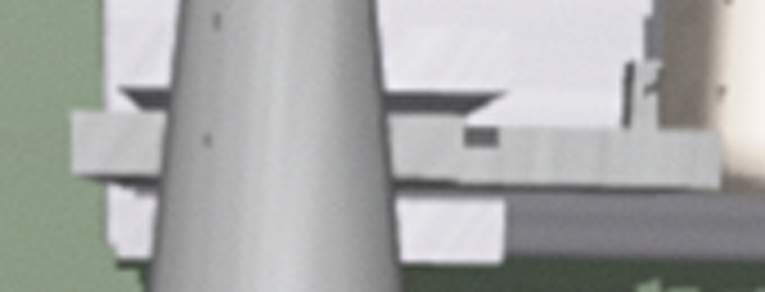

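```bash
python3 - <<'E'
from h import *
np.set_printoptions(suppress=True)
d=np.load('pics/wrist7.npz');X=world(d)
n=np.array([.992,-.1253]);e=np.array([.1253,.992])
zc=.1543+.0112
m=(X[...,2]>.13)&(X[...,2]<.19)
for v in list(range(2,216,16))+[225,235]:
    u=np.where(m[v,235:325])[0]+235
    a=ray(d,u.min()-.5,v,zc)[:2];b=ray(d,u.max()+.5,v,zc)[:2];c=(a+b)/2
    print(v,u.min(),u.max(),'n',(c@n).round(4),'e',(c@e).round(4),np.linalg.norm(a-b).round(4), 'ztop',np.nanmax(X[v,u.min():u.max(),2]).round(4))
# lugs rows
L=(X[...,2]>.081)&(X[...,2]<.089)&(np.arange(420)[:,None]<125)
Q=X[L];print('lug e range',np.percentile(Q[:,:2]@e,[.5,99.5]))
for v in range(40,115,6):
    u=np.where(L[v])[0]
    if len(u)>10:
        a=ray(d,u.min()-.5,v,.085)[:2];b=ray(d,u.max()+.5,v,.085)[:2];c=(a+b)/2;print('lug',v,u.min(),u.max(),(c@n).round(4),(c@e).round(4),np.linalg.norm(a-b).round(4))
t=get_obs()['ee_pos'];print('tcp n,e',t[:2]@n,t[:2]@e)
E
```

```text
2 260 293 n 0.5464 e 0.2286 0.0126 ztop 0.1734
18 258 295 n 0.5464 e 0.223 0.0142 ztop 0.1739
34 257 296 n 0.5464 e 0.2174 0.0151 ztop 0.1745
50 255 298 n 0.5464 e 0.2116 0.0167 ztop 0.1748
66 253 299 n 0.5462 e 0.2058 0.018 ztop 0.176
82 251 301 n 0.5462 e 0.1999 0.0197 ztop 0.177
98 250 302 n 0.5462 e 0.1939 0.0207 ztop 0.1773
114 248 304 n 0.5462 e 0.1877 0.0225 ztop 0.1778
130 248 304 n 0.5462 e 0.1815 0.0228 ztop 0.1785
146 248 303 n 0.546 e 0.1751 0.0226 ztop 0.1785
162 248 303 n 0.546 e 0.1686 0.0229 ztop 0.1783
178 248 302 n 0.5457 e 0.162 0.0227 ztop 0.1783
194 248 302 n 0.5457 e 0.1551 0.023 ztop 0.1785
210 240 309 n 0.5455 e 0.1481 0.0297 ztop 0.1785
225 235 314 n 0.5455 e 0.1414 0.0344 ztop 0.1821
235 235 315 n 0.5457 e 0.1368 0.0351 ztop 0.1834
lug e range [0.18918251 0.21867308]
lug 58 240 328 0.5512 0.2176 0.0526
lug 64 241 328 0.5515 0.2142 0.0522
lug 70 301 327 0.5691 0.2107 0.0161
lug 76 231 317 0.5453 0.2073 0.0519
lug 82 231 317 0.5453 0.2039 0.0521
lug 88 231 317 0.5453 0.2004 0.0523
lug 94 241 326 0.551 0.1969 0.0519
lug 100 241 326 0.551 0.1934 0.0521
lug 106 241 326 0.551 0.1898 0.0523
tcp n,e 0.545707154546392 0.11452479183140127
```

The pin is held true, within 1° of the fixture axis. Its lateral coordinate is 0.546 against 0.551 for the lugs, and the tongue is 5.8 mm to +y, which agrees with the task. The shoulder is at e≈0.1465 and the front face at 0.189. I'll back off, shift +5 mm and lower to hole height.

```bash
python3 -m crank '[[-0.04,0.002,0,0,0,0,255],[-0.09,0.006,0,0,0,0,255],[-0.13,0.01,0,0,0,0,255],[-0.15,0.01,0.01,0,0,0,255],[-0.15,0.01,0.06,0,0,0,255],[-0.15,0.01,0.12,0,0,0,255],[-0.15,0.01,0.18,0,0,0,255],[-0.15,0.01,0.22,0,0,0,255]]' 55
python3 -m crank '[[0,0,0.007,0,0,0,255],[0,0,0.0115,0,0,0,255],[0,0,0.0115,0,0,0,255],[0,0,0.0115,0,0,0,255],[0,0,0.0115,0,0,0,255],[0,0,0.0115,0,0,0,255],[0,0,0.0115,0,0,0,255],[0,0,0.0115,0,0,0,255]]' 55
python3 - <<'E'
from h import *
n=np.array([.992,-.1253]);e=np.array([.1253,.992])
for k in ['wrist','side']:
    d=get_image(k); save(k+'8.png',d['image']); np.savez(f'pics/{k}8.npz',**d)
save('c8.png',cv2.resize(d['image'][180:275,170:310],None,fx=5,fy=5,interpolation=2))
o=get_obs();p=o['ee_pos'];print(p,'n,e',p[:2]@n,p[:2]@e,o['orientation'],o['time_s'],o['wrist_force'])
E
```

```text
time_s: 12.55
ee_pos: [0.5506, -0.0291, 0.0426]
orientation: [-2.355, -2.077, 0.001]
wrist_force: [0.6, -0.2, -2.5]
grip_width: 0.032
time_s: 13.55
ee_pos: [0.5513, -0.0298, 0.0385]
orientation: [-2.357, -2.077, 0.0]
wrist_force: [0.6, -0.1, -3.1]
grip_width: 0.0316
[ 0.55134699 -0.02971603  0.03845888] n,e 0.5506596283265499 0.03960547089562822 [-2.35675090e+00 -2.07729833e+00 -2.34644310e-05] 13.65 [ 0.59187473  0.11685586 -2.91601691]
```

View pics/wrist8.png

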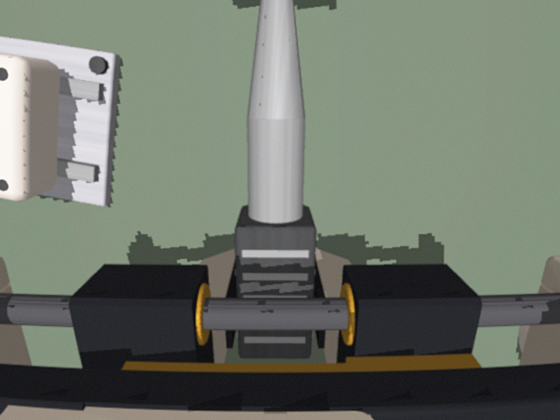

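View pics/c8.png

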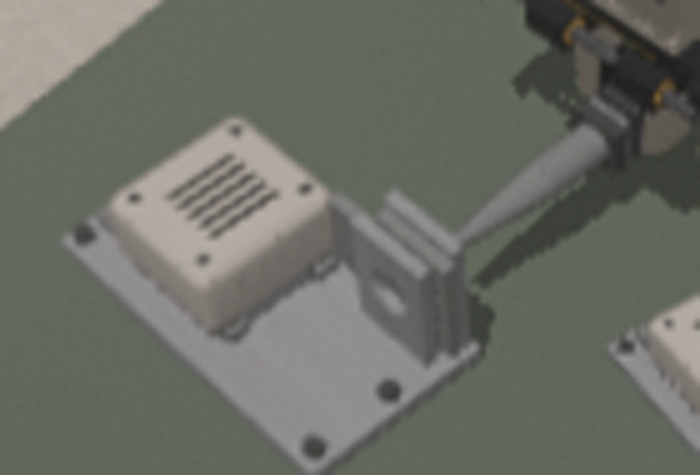

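```bash
python3 - <<'E'
from h import *
np.set_printoptions(suppress=True)
n=np.array([.992,-.1253]);e=np.array([.1253,.992])
d=np.load('pics/wrist8.npz');X=world(d)
for v in (10,60,100,130,160,190):
    u=np.where((X[v,235:325,2]>.03))[0]+235
    a=ray(d,u.min()-.5,v,.0497)[:2];b=ray(d,u.max()+.5,v,.0497)[:2];c=(a+b)/2
    print(v,'n',(c@n).round(4),'e',(c@e).round(4),np.linalg.norm(a-b).round(4),'axis z est',(np.nanmedian(np.sort(X[v,u,2])[-6:])-np.linalg.norm(a-b)/2).round(4))
d=np.load('pics/side8.npz')
h=ray(d,170+388/5,180+290/5,.05);print('back hole approx n,e',h[:2]@n,h[:2]@e)
I=cv2.cvtColor(d['image'],cv2.COLOR_RGB2GRAY)[228:248,238:258];print(I[::1])
E
```

```text
10 n 0.5513 e 0.1511 0.0134 axis z est 0.0505
60 n 0.5513 e 0.1332 0.0176 axis z est 0.0504
100 n 0.5509 e 0.1183 0.0211 axis z est 0.0502
130 n 0.5511 e 0.1067 0.0228 axis z est 0.0505
160 n 0.5509 e 0.0947 0.0228 axis z est 0.0506
190 n 0.5506 e 0.0821 0.023 axis z est 0.0505
back hole approx n,e 0.552707531241524 0.21596126444479735
[[ 89  89  95 100 101 102 110 131 138 142 139 124 107 109 120 125 124 115
  103 122]
 [ 89  91  94 101 102  99  99 110 124 138 141 140 124 101 111 120 125 126
  119 108]
 [ 89  89  91 101 102 101 100 100 102 123 136 141 141 124 106 107 119 127
  126 121]
 [ 91  88  90 100 101 102 100  99 100 101 117 133 142 141 133 117 109 117
  125 125]
 [108  94  88 101 102 102 100 100  99  98 100 116 132 140 142 139 117 106
  117 123]
 [136 117  93  98 101 101  98  96  99  97  99 101 109 129 136 140 137 115
   99 111]
 [142 140 117 100 102 102  93  86  92  96  99  99 100 102 121 135 132 108
   87  89]
 [144 144 139 114 103 101  97  89  88  88  94  99 100  96 100 117 109  87
   78  87]
 [147 144 143 124 105 102 106 102  94  88  83  96 100  99  97  96  87  83
   79  8
[... 238 characters left out ...]
  87  84
   80  88]
 [144 145 145 145 111 101 100 102 116 136 144 140 110 102  98  96  88  86
   81  84]
 [144 143 145 144 117 103 102 100 102 122 136 140 132 109 100  96  89  85
   83  79]
 [142 143 144 143 131 111 103 100 100 103 120 127 122 104  98  97  92  84
   84  83]
 [143 143 143 142 143 131 112 102  98  98 101 104 107 101  97  98  92  87
   85  77]
 [144 144 143 143 143 141 131 112 101  99  98 100  99 100  98  96  92  85
   85  79]
 [144 144 143 143 143 144 143 132 113 101  99  98  98  99 100  97  93  85
   85  84]
 [143 144 144 143 143 142 144 142 134 115 100  98  99 101  99  97  95  85
   85  78]
 [144 144 142 144 142 142 143 143 143 134 119 106 101 100  98  98  95  85
   85  77]]
```

All the estimates agree: pin axis n≈0.551 at z≈0.050, and the lug holes at n≈0.551. Start driving gently.

```bash
python3 -m crank '[[0.01,0,0,0,0,0,255],[0.02,0,0,0,0,0,255],[0.03,0,0,0,0,0,255],[0.04,0,0,0,0,0,255],[0.05,0,0,0,0,0,255],[0.06,0,0,0,0,0,255],[0.07,0,0,0,0,0,255],[0.08,0,0,0,0,0,255]]' 60
python3 - <<'E'
from h import *
d=get_image('side')
save('c9.png',cv2.resize(d['image'][180:275,170:310],None,fx=5,fy=5,interpolation=2))
E
```

```text
time_s: 14.65
ee_pos: [0.5564, 0.0103, 0.0385]
orientation: [-2.357, -2.077, -0.0]
wrist_force: [0.2, -0.4, -3.6]
grip_width: 0.0315
```

View pics/c9.png

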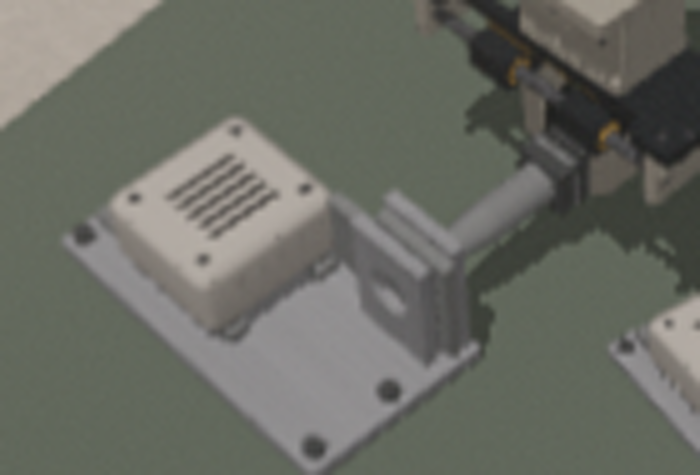

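The tip is in the holes with no contact force. Continue.

```bash
python3 -m crank '[[0.008,0,0,0,0,0,255],[0.016,0,0,0,0,0,255],[0.024,0,0,0,0,0,255],[0.032,0,0,0,0,0,255],[0.04,0,0,0,0,0,255],[0.048,0,0,0,0,0,255],[0.056,0,0,0,0,0,255],[0.06,0,0,0,0,0,255]]' 60
python3 - <<'E'
from h import *
d=get_image('side')
save('c10.png',cv2.resize(d['image'][180:275,170:310],None,fx=5,fy=5,interpolation=2))
E
```

```text
time_s: 15.7
ee_pos: [0.5593, 0.0398, 0.0382]
orientation: [-2.356, -2.077, 0.002]
wrist_force: [-3.1, -2.0, -4.4]
grip_width: 0.0321
```

View pics/c10.png

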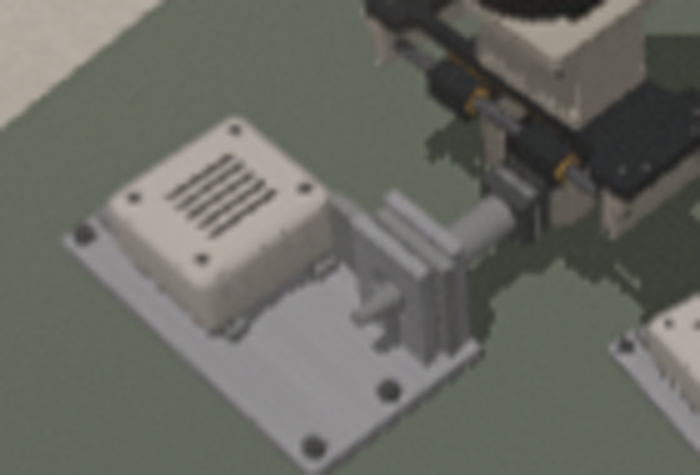

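The tip has emerged from the back lug at (370,305 in the crop), and the -3 N lateral reading is the shell's friction. Continue.

```bash
python3 -m crank '[[0.008,0,0,0,0,0,255],[0.016,0,0,0,0,0,255],[0.024,0,0,0,0,0,255],[0.032,0,0,0,0,0,255],[0.04,0,0,0,0,0,255],[0.048,0,0,0,0,0,255],[0.056,0,0,0,0,0,255],[0.06,0,0,0,0,0,255]]' 60
```

```text
time_s: 16.75
ee_pos: [0.564, 0.0701, 0.0385]
orientation: [-2.356, -2.078, -0.001]
wrist_force: [-3.7, -1.3, -3.8]
grip_width: 0.0317
```

```bash
python3 -m crank '[[0.005,0,0,0,0,0,255],[0.01,0,0,0,0,0,255],[0.015,0,0,0,0,0,255],[0.02,0,0,0,0,0,255],[0.023,0,0,0,0,0,255],[0.026,0,0,0,0,0,255],[0.026,0,0,0,0,0,255],[0.026,0,0,0,0,0,255]]' 60
python3 - <<'E'
from h import *
d=get_image('wrist'); save('w11.png',d['image']);np.savez('pics/w11.npz',**d)
E
```

```text
time_s: 17.75
ee_pos: [0.5657, 0.0827, 0.0385]
orientation: [-2.357, -2.077, -0.001]
wrist_force: [-3.0, 0.7, -3.3]
grip_width: 0.0314
```

View pics/w11.png

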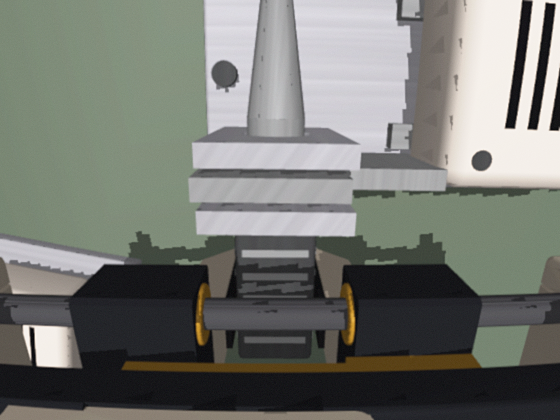

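The shoulder is almost at the front lug and the tongue is nearly in line: its top is at 190..353 and the lugs' at ~196..358. Creep home.

```bash
python3 -m crank '[[0.002,0,0,0,0,0,255],[0.004,0,0,0,0,0,255],[0.006,0,0,0,0,0,255],[0.008,0,0,0,0,0,255],[0.009,0,0,0,0,0,255],[0.009,0,0,0,0,0,255],[0.009,0,0,0,0,0,255],[0.009,0,0,0,0,0,255]]' 60
```

```text
time_s: 18.8
ee_pos: [0.5661, 0.0865, 0.0385]
orientation: [2.357, 2.077, -0.0]
wrist_force: [-3.0, -2.0, -2.1]
grip_width: 0.0316
```

```bash
python3 -m crank '[[0.001,0,0,0,0,0,255],[0.002,0,0,0,0,0,255],[0.003,0,0,0,0,0,255],[0.004,0,0,0,0,0,255],[0.005,0,0,0,0,0,255],[0.006,0,0,0,0,0,255],[0.006,0,0,0,0,0,255],[0.006,0,0,0,0,0,255]]' 60
```

```text
time_s: 19.8
ee_pos: [0.5661, 0.0866, 0.0385]
orientation: [2.357, 2.073, -0.006]
wrist_force: [-5.1, -9.0, 2.5]
grip_width: 0.0318
```

Home: the advance has stalled at e=0.157, exactly as predicted, with -9 N axial. I'll check the tongue offset before letting go.

```bash
cat > chk.py <<'E'
from h import *
import sys
n=np.array([.992,-.1253]);e=np.array([.1253,.992])
d=get_image('wrist'); save(sys.argv[1]+'.png',d['image']);X=world(d)
L=(X[...,2]>.081)&(X[...,2]<.089);L[260:]=0
for v in range(120,245,5):
    u=np.where(L[v])[0]
    if len(u)>120:
        a=ray(d,u.min()-.5,v,.085)[:2];b=ray(d,u.max()+.5,v,.085)[:2];c=(a+b)/2;print(v,u.min(),u.max(),'n %.4f e %.4f w %.4f'%(c@n,c@e,np.linalg.norm(a-b)), 'left n %.4f'%(a@n))
E
python3 chk.py w12
```

```text
155 194 336 n 0.5477 e 0.2193 w 0.0442 left n 0.5256
160 193 360 n 0.5513 e 0.2178 w 0.0522 left n 0.5252
165 193 359 n 0.5511 e 0.2162 w 0.0521 left n 0.5251
170 193 359 n 0.5511 e 0.2146 w 0.0523 left n 0.5250
175 193 359 n 0.5511 e 0.2130 w 0.0525 left n 0.5249
180 194 358 n 0.5511 e 0.2114 w 0.0520 left n 0.5251
190 189 351 n 0.5492 e 0.2082 w 0.0518 left n 0.5233
195 189 351 n 0.5492 e 0.2066 w 0.0520 left n 0.5232
200 190 351 n 0.5493 e 0.2049 w 0.0519 left n 0.5234
205 190 351 n 0.5493 e 0.2032 w 0.0521 left n 0.5233
210 190 350 n 0.5491 e 0.2016 w 0.0520 left n 0.5231
220 198 352 n 0.5508 e 0.1981 w 0.0505 left n 0.5255
225 196 355 n 0.5509 e 0.1964 w 0.0524 left n 0.5247
230 197 354 n 0.5509 e 0.1947 w 0.0519 left n 0.5249
235 197 354 n 0.5509 e 0.1929 w 0.0522 left n 0.5248
240 197 353 n 0.5507 e 0.1911 w 0.0521 left n 0.5247
```

View pics/w12.png

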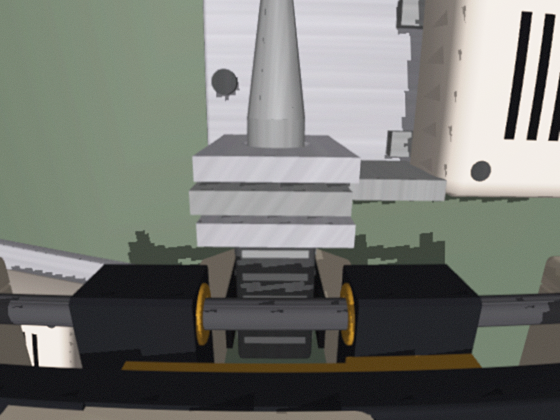

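The tongue is 1.7 mm off the lugs' axis, inside the 3.5 mm limit, and the shoulder is flush with the front lug. I'll relax the push, open, then rise straight up.

```bash
python3 -m crank '[[-0.002,0,0,0,0,0,255],[-0.002,0,0.001,0,0,0,220],[-0.002,0,0.001,0,0,0,170],[-0.002,0,0.001,0,0,0,130],[-0.002,0,0.001,0,0,0,110],[-0.002,0,0.001,0,0,0,110],[-0.002,0,0.001,0,0,0,110],[-0.002,0,0.001,0,0,0,110]]' 20
python3 chk.py w13
```

```text
time_s: 20.85
ee_pos: [0.5664, 0.089, 0.038]
orientation: [-2.357, -2.077, -0.0]
wrist_force: [0.2, -0.2, 0.2]
grip_width: 0.0522
165 193 360 n 0.5512 e 0.2185 w 0.0523 left n 0.5251
170 193 359 n 0.5511 e 0.2169 w 0.0521 left n 0.5250
175 194 359 n 0.5512 e 0.2153 w 0.0520 left n 0.5252
180 194 359 n 0.5512 e 0.2137 w 0.0522 left n 0.5251
185 194 358 n 0.5510 e 0.2121 w 0.0521 left n 0.5250
195 191 348 n 0.5490 e 0.2089 w 0.0503 left n 0.5238
200 190 352 n 0.5494 e 0.2072 w 0.0521 left n 0.5234
205 190 351 n 0.5493 e 0.2056 w 0.0520 left n 0.5233
210 190 351 n 0.5493 e 0.2039 w 0.0522 left n 0.5232
215 191 351 n 0.5494 e 0.2022 w 0.0521 left n 0.5234
220 191 350 n 0.5492 e 0.2005 w 0.0520 left n 0.5232
230 197 354 n 0.5509 e 0.1970 w 0.0518 left n 0.5250
235 197 354 n 0.5509 e 0.1953 w 0.0520 left n 0.5249
240 197 354 n 0.5509 e 0.1935 w 0.0522 left n 0.5248
```

View pics/w13.png

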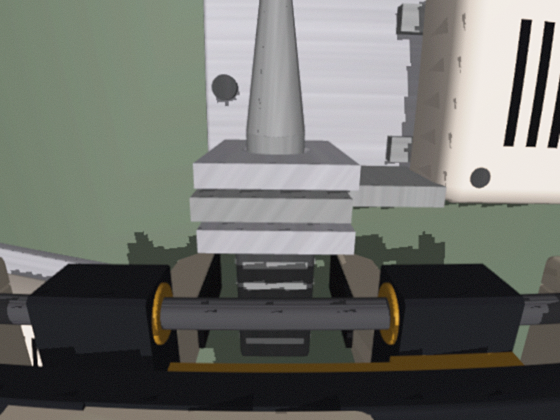

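Released. The pin sits free between the open jaws. Rise straight up.

```bash
python3 -m crank '[[0,0,-0.02,0,0,0,110],[0,0,-0.06,0,0,0,110],[0,0,-0.11,0,0,0,110],[0,0,-0.17,0,0,0,110],[0,0,-0.23,0,0,0,110],[-0.04,0,-0.28,0,0,0,110],[-0.08,0,-0.3,0,0,0,110],[-0.08,0,-0.3,0,0,0,110]]' 20
python3 chk.py w14; python3 - <<'E'
from h import *
np.set_printoptions(suppress=True)
d=get_image('side');save('s14.png',cv2.resize(d['image'][170:285,160:330],None,fx=4.5,fy=4.5,interpolation=2))
d=get_image('wrist');X=world(d);n=np.array([.992,-.1253]);e=np.array([.1253,.992])
m=(X[...,2]>.055)&(X[...,2]<.075);C=X[...,:2]@n;E=X[...,:2]@e
m&=(abs(C-.551)<.02)&(E<.1895)&(E>.1)
P=X[m];print('handle top',m.sum(),'e',np.percentile(E[m],[1,99]),'n',np.percentile(C[m],[1,99]))
q=np.polyfit(E[m],P[:,2],1);print('pitch slope',q[0],'z@shoulder',np.polyval(q,.189),'z@rear',np.polyval(q,.127))
E
```

```text
time_s: 21.9
ee_pos: [0.5623, 0.0474, 0.1901]
orientation: [2.358, 2.072, 0.002]
wrist_force: [0.1, 0.1, -0.2]
grip_width: 0.0518
handle top 3102 e [0.12488908 0.18674795] n [0.53471482 0.56595655]
pitch slope 0.10442995789362237 z@shoulder 0.06390355128452323 z@rear 0.05742889389511864
```

View pics/w14.png

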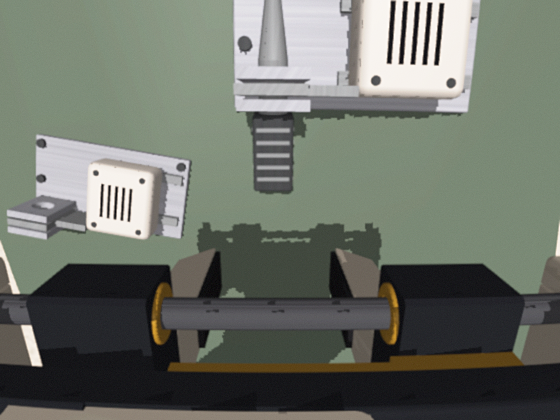

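View pics/s14.png

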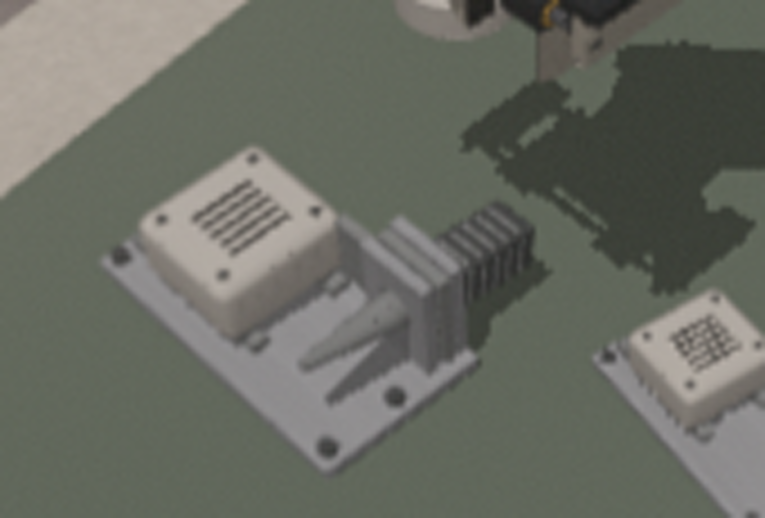

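The pin is through all three holes. It sags about 0.10 rad in its clearance (limit 0.16), and the shoulder is ~2 mm from the lug. I'll hold once to check that nothing creeps and re-measure the tongue.

```bash
python3 -m crank '[[0,0,0,0,0,0,110],[0,0,0,0,0,0,110],[0,0,0,0,0,0,110],[0,0,0,0,0,0,110],[0,0,0,0,0,0,110],[0,0,0,0,0,0,110],[0,0,0,0,0,0,110],[0,0,0,0,0,0,110]]' 20
sed -i 's/range(120,245,5)/range(55,115,3)/; s/>120/>50/' chk.py; python3 chk.py w15; python3 - <<'E'
from h import *
d=get_image('wrist');X=world(d);n=np.array([.992,-.1253]);e=np.array([.1253,.992])
m=(X[...,2]>.05)&(X[...,2]<.075);C=X[...,:2]@n;E=X[...,:2]@e
m&=(abs(C-.551)<.02)&(E<.1895)&(E>.1)
P=X[m];print('handle e',np.percentile(E[m],[1,99]),np.polyfit(E[m],P[:,2],1))
d=get_image('top');save('t15.png',d['image'])
a=np.load('pics/top0.npz')['image'].astype(int);D=abs(a-d['image']).sum(2)>60
for k,(u0,u1,v0,v1) in dict(bin=(95,177,252,325),cap=(316,354,125,163),driver=(390,470,148,190)).items(): print(k,D[v0:v1,u0:u1].sum())
E
```

```text
time_s: 23.05
ee_pos: [0.5613, 0.0491, 0.188]
orientation: [2.357, 2.077, 0.0]
wrist_force: [0.4, -0.0, 0.4]
grip_width: 0.0523
70 238 313 n 0.5512 e 0.2181 w 0.0519 left n 0.5252
73 238 313 n 0.5512 e 0.2161 w 0.0520 left n 0.5252
76 238 313 n 0.5512 e 0.2142 w 0.0521 left n 0.5251
79 238 313 n 0.5512 e 0.2122 w 0.0522 left n 0.5251
88 236 310 n 0.5494 e 0.2062 w 0.0518 left n 0.5235
91 236 310 n 0.5494 e 0.2042 w 0.0519 left n 0.5235
94 236 310 n 0.5494 e 0.2022 w 0.0520 left n 0.5234
103 239 312 n 0.5511 e 0.1961 w 0.0516 left n 0.5254
106 239 312 n 0.5511 e 0.1941 w 0.0517 left n 0.5253
109 239 312 n 0.5511 e 0.1920 w 0.0518 left n 0.5252
112 239 312 n 0.5511 e 0.1900 w 0.0519 left n 0.5252
handle e [0.12518677 0.1869737 ] [0.09757102 0.04519466]
bin 0
cap 0
driver 0
```

View pics/t15.png

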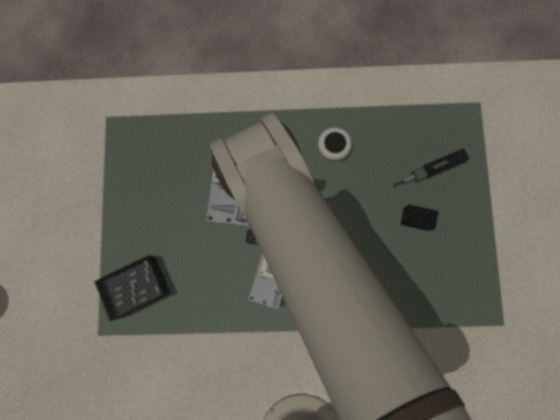

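Nothing creeps, the tongue is 1.7 mm off axis, and the bin (135,288), cap (335,143) and driver (435,167) have not moved. Handing in.

```bash
python3 -c "
from bench import *
print(close_job()); print(get_obs()['time_s'])"
```

```text
the job is handed in; nothing more can be done
None
the job is handed in; nothing more can be done
```

The pin is home through both lugs and the tongue, released, and the job is handed in at about 23 s of the 51 s allowed. I drew it out of the sleeve by its shank, laid it on the mat, took it again by its square handle, and drove it in until the shoulder stopped on the front lug at about 9 N.

| Last check | Measured | Limit |
|---|---|---|
| Shoulder to front lug face | about 2 mm | 8 mm |
| Pin sag in its clearance | about 0.10 rad | 0.16 rad |
| Tongue off the lugs' axis | 1.7 mm (started at 5.8 mm) | 3.5 mm |

- **At rest:** the pin did not creep between two looks about 1 s apart, and the gripper was clear of everything.
- **Bystanders:** the screw bin, the round cap and the screwdriver showed no change in the top image.
- **Failed or disagreed:** no check of the result failed. One fit of the plate's front edge gave a fixture angle about 4° off. I dropped it, because it disagreed with the lug-top measurements from all three cameras. The gripper also came down about 6 mm short of its first grasp point, and I corrected that before closing.

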